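Clamp the walnut board in the jig

TASK

Clamp the walnut board in the white jig: with a finger, push the blue clamp strap round until it lies across the board against its brass stop pin, and then push the red cam lever all the way down so that the pad presses on the board. Do not lift or shift the board, do not put the lever down before the strap is over, and leave everything else on the bench where it is.

Things in the scene. Friction and masses are not known exactly. Their poses are not given: they have to be found in the camera images.
- jig: clamping jig fixed to the bench: white-faced base 18 mm thick, x -120..120, y -215..55 mm. Origin on the strap's vertical pivot axis at bench level, z up; a 32 mm steel post stands there. Board at y -175..-105, fence behind it (y -195..-177, top z 48), end stop at x 102..116. Brass stop pin, 12 mm across, top z 74, at x 25, y -90: the closed strap rests against it
- cam_hinge (a point): hinge of the cam lever, on the strap's vertical pivot axis, 82 mm above the bench, 14 mm above the strap's top. Its frame turns with the strap: -y points along the strap to its free end, +y is the way the lever falls, z up
- strap_end (a point): point on the top face (z 68 mm) of the blue strap above its pad, 140 mm from the pivot axis. The strap is a level bar 36 mm wide, 16 mm thick (z 52 to 68), reaching 163 mm from the pivot axis, with a round end; it swings level, 12 mm above the board's top
- strap (a joint): swing of the strap, rad. 0: across the board at its stop, free end along the jig's -y. Grows as it opens, clockwise from above (at 1.57 the free end points along the jig's -x; limit 1.75). Friction of about 2 N at strap_end; it stays where left. To close, push it counter-clockwise, on its side away from the board
- lever_grip (a point): centre of the cam lever's red grip (round, 20 mm across, outer end 115 mm from cam_hinge), 95 mm from cam_hinge. The lever sits on the strap over its pivot, turns with it, and leans away from the strap's free end
- cam_lever (a joint): turn of the cam lever, rad. 0: standing, 70 degrees above level. Grows as it is pushed over and down, away from the strap's free end, in the strap's vertical plane; 1.2 is the stop, fully down, about level (along the jig's +y when the strap is closed). About 2 N at the grip, 4 N near the stop; it stays where left
- clamp_pad: black round rubber pad, 26 mm across, under the strap's free end, 140 mm from the pivot axis. Origin at the centre of its underside. It hangs 3 mm above the board's level when the lever is up; the lever drives it down in proportion, and it presses on the board over about the last sixth of the lever's travel
- board: dark walnut board, 200 x 70 x 22 mm, with two light cross marks, lying loose in the jig, its length along the jig's x. Origin at the centre of its underside, 18 mm above the bench (top at 40 mm)
- sanding_block: cork sanding block with a red sole, 40 x 60 x 26 mm, lying loose on the jig's base; leave alone
- tape_measure: yellow tape measure, 65 x 36 x 60 mm, on the bench beyond the jig; leave alone
- screw_jar: small glass jar with a black cap, 60 mm across, 70 mm tall, on the bench beside the jig; leave alone
- glue_bottle: yellow glue bottle, 64 mm across, 190 mm tall; leave alone
- mallet: hammer lying on the bench; leave alone
- screwdriver: screwdriver lying on the bench; leave alone
- pencil_mug: blue mug, 80 mm across, 95 mm tall; leave alone
Mind the look-alikes: they are no part of the job. Leave any orange or turquoise look-alike of the board alone.

How it is judged:
By the outcome, as a careful person would: the job done as asked, in the order asked, and still so for the second after the job is handed in, with the robot touching nothing.
It also fails if it takes over 56 s, if anything falls off the work surface, if the arm or the gripper's body presses on something with over 40 N, if the wrist force passes 120 N, or if a joint passes its speed limit or range.

ROBOT

A 6-joint arm with a two-finger parallel gripper is mounted at the origin on the work surface. World frame = base frame: x ahead of the robot, y to its left, z up, the work surface at z = 0. Lengths are in m, angles in rad, forces in N, time in s.
With the tool pointing down it reaches from about 0.3 to 0.85 m from the base axis. Payload 5.4 kg.
Tool frame: the origin (TCP) lies between the finger pads; the fingertips stand 8 mm ahead of it and the grasp point (between the pads) lies 11 mm behind it; z points along the fingers, y is the line along which they close (so a half turn about z gives the same grasp; the last joint's range is limited). The gripper opens to 85 mm and grips with 20 to 120 N. Pads are 22 mm wide; open, the fingers measure 114 mm over their backs; the gripper's body (76 mm by 85 mm) begins 54 mm behind the grasp point. The pads swing forward as they close: fully open they stand 13 mm farther back than shut.
Start: joints at [1.077, 0.158, 1.597, -0, 1.386, -0.21], TCP at [0.161, 0.552, 0.239] pointing down, gripper open.
Joint ranges: [-2.91, 2.91], [-0.94, 2.29], [0.18, 2.7], [-1.29, 4.43], [0.17, 2.64], [-3, 3]. Speed limits (rad/s): [2.57, 2.57, 3.14, 3.14, 3.14, 3.14].

INTERFACE

Orientations are given as a unit quaternion [x, y, z, w].
In Python, from station import manip gives the robot as it stands.
- The arm moves only by the tool servo_tool, never from a script. Its argument "plan" is a list that holds one entry, the list of rows, each a list of 5 numbers: the shift along the tool's x, y, z in m, then the turn about the tool's z in rad, then the opening, from 0 (shut) to 1 (fully open). In form: [[[tx, ty, tz, yaw, fingers], ...]]. A call has 1 to 8 rows; each row shifts and turns the commanded pose from where the row before left it, along the tool's axes as they then stand; what a row does not reach is not made up. A row lasts 1/10 s, in which the tool goes at most 50 mm and 8.59 degrees, less where a joint would pass 70% of its speed; a pose out of reach is approached as far as the arm can. A call is refused whole if a number of a shift passes 0.05 or a number of a turn 0.15, either way. A call with a gripper value outside its range is refused whole. The fingers move at their own pace and stop on an object; the grip force is fixed at half the most. Time passes only in rows, so rows that do not move let the fingers close. It gives the time, the measured TCP pose, the force, the opening and the grip force at its end, in the units of the state.
- manip.state(): the state, without advancing time (a new reading comes with each control period).
- manip.grab_frame(name): name is "side" or "top"; returns the picture (384x512x3 uint8, blue, green, red); there is no depth.
- manip.camera_info(name): a dict with "intrinsics" (3x3 intrinsics, pixels), "extrinsics" (4x4, takes a point from world to camera coordinates). Camera axes: x right, y up, looking along -z (the intrinsics and any distortion apply to the point x, -y, -z); pixel columns grow to the right and rows downward; lengths in m; the calibration is good to about 2 mm. A picture is of the moment at which its call begins. camera_info takes no time and is no camera call.
- manip.finish_job(): hands the job in; it is judged then, once.
The state is a dict: "time_s": time; "q": joint angles; "dq": joint speeds; "tau": joint torques, N m; "position": TCP position; "eef_rot": TCP orientation; "wrist_force": force on the tool from outside, world axes, zero at the start; "ft_torque": the same for the moment, N m; "grip_width": finger opening in m; "grip_force": force on a finger pad.
Only numpy, scipy, OpenCV 4.12 (cv2) and the standard library are available. Lean on these libraries where they do the work, as an engineer would, in place of code of your own. Each camera call takes 0.05 s, during which the arm holds its last target. There are 200 camera calls.

## Working session

There is one attempt and no reset: what is moved stays moved. The work goes in short steps, Python scripts to look and compute and a tool call to move; the robot and the scene stay as the last step left them, time stands still between calls to the robot, and variables do not carry over. Pictures are saved under pics/ and viewed, at most 10 in all, crops included, and the job is handed in when it is done.

Besides the shell and the picture viewer there is one more tool, called after ">>>" as name(argument=value, ...) on one line, values as JSON. servo_tool: Moves the arm, as the interface text tells. Its arguments: {"type":"object","properties":{"plan":{"type":"array"}},"required":["plan"]}

```bash
mkdir -p pics; python3 - <<'E'
from station import manip
import cv2,numpy as np
for n in("top","side"):
    f=manip.grab_frame(n);cv2.imwrite(f"pics/{n}0.png",cv2.resize(f,(800,600),interpolation=cv2.INTER_CUBIC))
    c=manip.camera_info(n);print(n,np.round(c["intrinsics"],2).tolist(),np.round(c["extrinsics"],4).tolist(),[k for k in c])
print(manip.state())
E
```

```text
top [[448.44, 0.0, 248.93], [0.0, 448.44, 196.82], [0.0, 0.0, 1.0]] [[-0.0029, -0.9999, 0.0104, -0.031], [0.9976, -0.0021, 0.0696, -0.5092], [-0.0696, 0.0106, 0.9975, -1.5156], [0.0, 0.0, 0.0, 1.0]] ['intrinsics', 'extrinsics']
side [[405.34, 0.0, 255.44], [0.0, 405.34, 188.14], [0.0, 0.0, 1.0]] [[0.992, -0.1264, -0.0069, -0.5067], [0.0815, 0.5956, 0.7991, -0.1446], [-0.0969, -0.7933, 0.6011, -1.1782], [0.0, 0.0, 0.0, 1.0]] ['intrinsics', 'extrinsics']
{'time_s': 0.1, 'q': array([ 1.07690179e+00,  1.59023191e-01,  1.59816025e+00, -1.55035514e-06,
        1.38619794e+00, -2.10059454e-01]), 'dq': array([ 0.00081516, -0.00090843, -0.00413666, -0.00033463,  0.00027887,
       -0.00077642]), 'tau': array([-7.07025702e-04, -3.96986568e+01, -3.32341397e+01, -1.74315264e-04,
        4.08463500e-03,  1.44638051e-05]), 'position': array([0.16075373, 0.55149751, 0.23836745]), 'eef_rot': array([ 1.41441437e-01,  9.89946221e-01, -8.39796991e-04, -3.07621052e-04]), 'wrist_force': array([-0.9214151 , -0.65454293,  0.00933096]), 'ft_torque': array([-0.00495946, -0.01341504, -0.04231854]), 'grip_force': 0.0, 'grip_width': 0.08538440397269138}
```

View pics/top0.png

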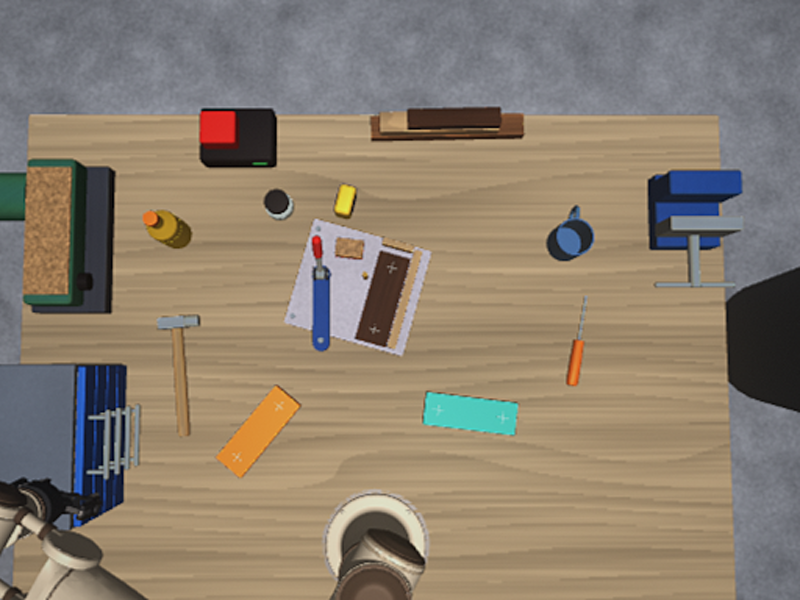

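View pics/side0.png

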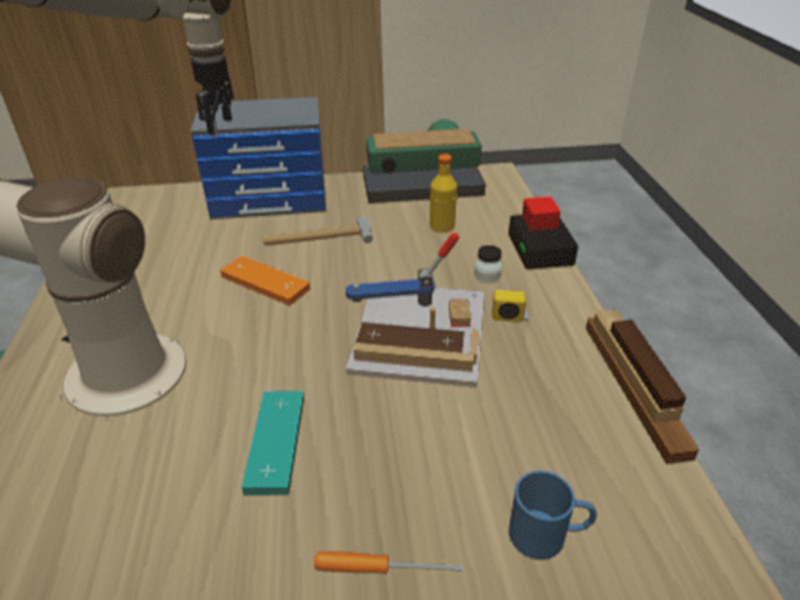

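```bash
python3 - <<'E'
from station import manip
import cv2
f=manip.grab_frame("top");cv2.imwrite("pics/top1.png",cv2.resize(f[110:240,165:295],(780,780),interpolation=cv2.INTER_CUBIC)[:600*780//780+180][0:600])
f=manip.grab_frame("side");cv2.imwrite("pics/side1.png",cv2.resize(f[140:248,210:340],(780,648),interpolation=cv2.INTER_CUBIC)[:600])
E
```

```text
(no output)
```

View pics/top1.png

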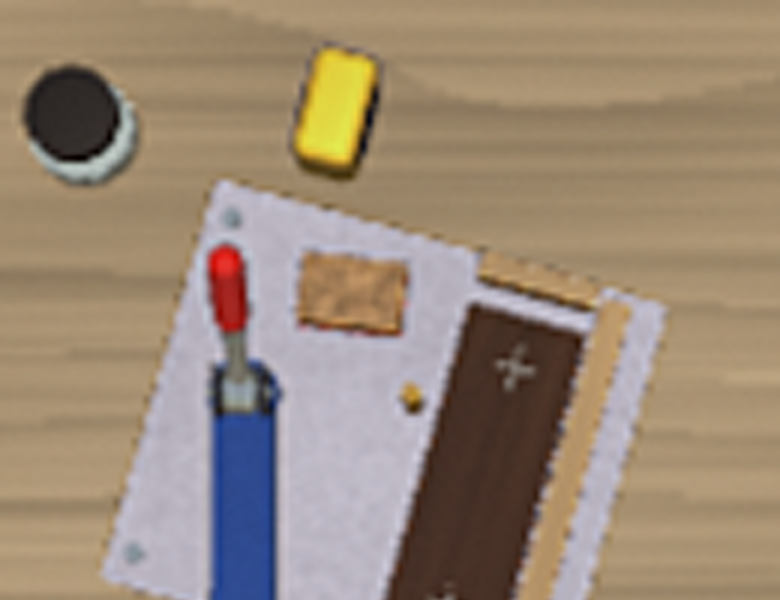

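View pics/side1.png

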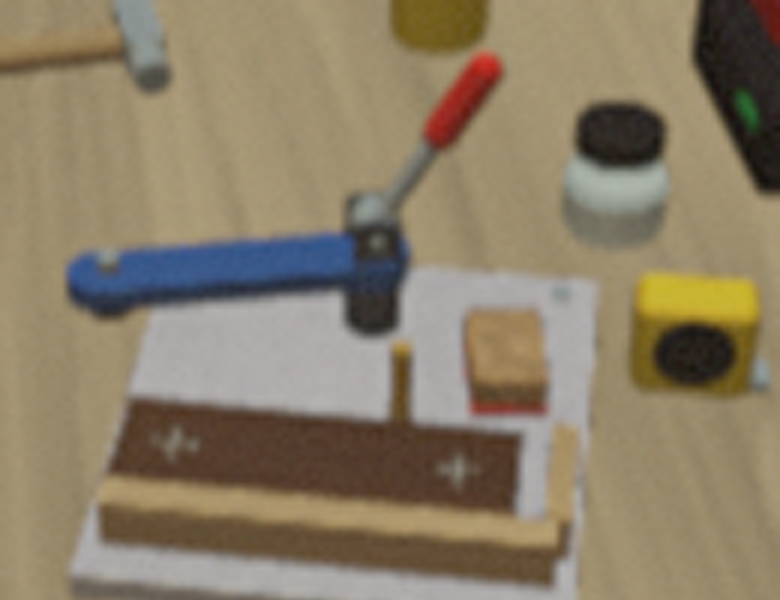

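```bash
cat > h.py <<'E'
from station import manip
import numpy as np
def ray(n,u,v,z):
    c=manip.camera_info(n);K=c["intrinsics"];E=c["extrinsics"];R=E[:3,:3];t=E[:3,3]
    d=np.linalg.inv(K)@[u,v,1];d=R.T@(d*[1,-1,-1]);o=-R.T@t
    return (o+d*(z-o[2])/d[2])
top=lambda x,y,z:ray("top",165+(x+.5)/6-.5,110+(y+.5)/6-.5,z)
top8=lambda x,y,z:ray("top",(x+.5)*.64-.5,(y+.5)*.64-.5,z)
side=lambda x,y,z:ray("side",210+(x+.5)/6-.5,140+(y+.5)/6-.5,z)
E
python3 - <<'E'
from h import *
from scipy.spatial.transform import Rotation as R
J=np.array([[120,55],[120,-215],[-120,55],[-120,-215],[25,-90]])/1e3
W=np.array([top(222,182,.018),top(664,303,.018),top(105,575,.018),top8(403,355,.018),top(410,392,.074)])[:,:2]
jc=J.mean(0);wc=W.mean(0);r=[complex(*(w-wc))/1 for w in W];j=[complex(*(a-jc)) for a in J]
a=np.angle(sum(np.conj(p)*q for p,q in zip(j,r)));M=np.array([[np.cos(a),-np.sin(a)],[np.sin(a),np.cos(a)]])
o=wc-M@jc;print("origin",o,"yaw",a);print(np.round((W-(J@M.T+o))*1e3,1))
print("strap_end",top8(321,340,.068), side(108,260,.068))
e=top8(321,340,.068)[:2]-o;print(np.linalg.norm(e))
d=M.T@e;print("strap angle",np.arctan2(-d[0],-d[1]))
print("pin side",side(402,348,.074),"pin est",M@[.025,-.09]+o)
print("grip end top", top(225,262,.185))
print("jar",top(75,115,.07),"tape",top(338,108,.06),"cork",top(352,290,.04))
for k in ([-.018,0],):pass
E
```

```text
origin [0.5784471  0.11268793] yaw -0.27344707000670376
[[-2.8 -2.9]
 [-0.3  3.5]
 [ 2.4 -2.3]
 [ 1.1 -0.1]
 [-0.4  1.7]]
strap_end [0.43787887 0.11229923 0.068     ] [0.43814219 0.11915978 0.068     ]
0.14056876640393637
strap angle 1.2945840986962465
pin side [0.57679589 0.01750073 0.074     ] pin est [0.57821356 0.01928051]
grip end top [0.63153513 0.11264505 0.185     ]
jar [0.73338469 0.20710188 0.07      ] tape [0.73951893 0.06162344 0.06      ] cork [0.63988276 0.05461    0.04      ]
```

The top view shows the strap with its pivot at crop (245,390), pointing along world −x. The brass pin is at (410,392) and the red grip end at (225,258). The side view confirms this, with the cork block and jar clear of the sweep. I'm moving to the strap's far side.

>>> servo_tool(plan=[[[-0.032, -0.0237, 0, 0, 0], [-0.032, -0.0237, 0, 0, 0], [-0.032, -0.0237, 0, 0, 0], [-0.032, -0.0237, 0, 0, 0], [-0.032, -0.0237, 0, 0, 0], [-0.032, -0.0237, 0, 0, 0]]])

```text
time_s: 0.8
position: [0.3061, 0.3603, 0.2392]
eef_rot: [0.141, 0.99, 0.0, 0.0]
wrist_force: [1.4, 0.6, 0.1]
grip_width: 0.0002
grip_force: 0.0
```

>>> servo_tool(plan=[[[-0.032, -0.0237, 0, 0, 0], [-0.032, -0.0237, 0, 0, 0], [-0.032, -0.0237, 0, 0, 0], [-0.032, -0.0237, 0, 0, 0], [-0.032, -0.0237, 0, 0, 0], [-0.032, -0.0237, 0, 0, 0], [0, 0, 0, 0, 0], [0, 0, 0, 0, 0]]])

```text
time_s: 1.6
position: [0.45, 0.1711, 0.239]
eef_rot: [0.142, 0.99, 0.0, -0.0]
wrist_force: [-0.7, 0.3, -0.2]
grip_width: 0.0002
grip_force: 0.0
```

>>> servo_tool(plan=[[[0, 0.008, 0.04, 0, 0], [0, 0, 0.04, 0, 0], [0, 0, 0.04, 0, 0], [0, 0, 0.036, 0, 0], [0, 0, 0.02, 0, 0], [0, 0, 0, 0, 0], [0, 0, 0, 0, 0]]])

```text
time_s: 2.3
position: [0.452, 0.18, 0.0638]
eef_rot: [0.141, 0.99, 0.0, -0.0]
wrist_force: [0.9, 0.0, 0.2]
grip_width: 0.0003
grip_force: 0.0
```

```bash
python3 - <<'E'
from h import *
import cv2
s=manip.state();print(s['position'],s['wrist_force'])
a=cv2.resize(manip.grab_frame("top")[120:240,165:295],(390,360),interpolation=cv2.INTER_CUBIC)
b=cv2.resize(manip.grab_frame("side")[120:240,205:335],(390,360),interpolation=cv2.INTER_CUBIC)
cv2.imwrite("pics/c.png",np.hstack([a,b]))
# plan: finger centre along the arc
o=np.array([.578,.114]);tx=np.array([-.96,.28]);ty=np.array([.28,.96]);p=s['position'][:2]
for th in np.radians(np.linspace(180,255.5,13)):
    u=np.array([np.cos(th),np.sin(th)]);n=np.array([-u[1],u[0]])
    h=.011*abs(n@tx)+.0145*abs(n@ty)
    q=o+.13*u-n*(.018+h);d=q-p;p=q;print(np.round(np.degrees(th)),q.round(3),(d@tx).round(4),(d@ty).round(4))
E
```

```text
[0.45195847 0.18004307 0.06384195] [0.9421551  0.00362804 0.19807097]
180.0 [0.448 0.149] -0.0049 -0.0309
186.0 [0.445 0.135] -0.0009 -0.0142
193.0 [0.443 0.121] -0.0025 -0.0142
199.0 [0.443 0.106] -0.0041 -0.014
205.0 [0.445 0.091] -0.0057 -0.0137
211.0 [0.448 0.077] -0.0074 -0.0131
218.0 [0.454 0.062] -0.009 -0.0123
224.0 [0.46  0.049] -0.0105 -0.0113
230.0 [0.469 0.036] -0.0119 -0.0101
237.0 [0.479 0.023] -0.0131 -0.0087
243.0 [0.491 0.013] -0.0142 -0.0072
249.0 [0.504 0.003] -0.0151 -0.0054
255.0 [ 0.517 -0.004] -0.0149 -0.0036
```

View pics/c.png

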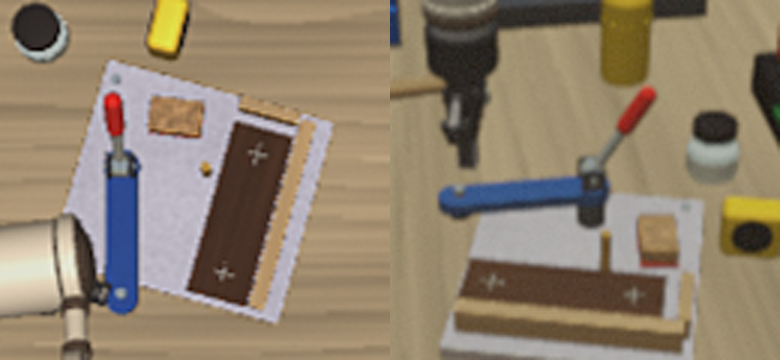

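The closed finger is beside the strap's outer side near its free end, at about (100,290), with the lever well clear. I'm pushing round the arc.

>>> servo_tool(plan=[[[-0.002, -0.015, 0, 0, 0], [-0.003, -0.016, 0, 0, 0], [-0.001, -0.014, 0, 0, 0], [-0.0025, -0.014, 0, 0, 0], [-0.004, -0.014, 0, 0, 0], [-0.006, -0.014, 0, 0, 0], [-0.0074, -0.013, 0, 0, 0]]])

```text
time_s: 3.1
position: [0.4499, 0.0755, 0.0646]
eef_rot: [0.142, 0.99, 0.001, 0.001]
wrist_force: [-0.4, 2.2, 1.2]
grip_width: -0.0
grip_force: 1.0
```

>>> servo_tool(plan=[[[-0.009, -0.012, 0, 0, 0], [-0.0105, -0.011, 0, 0, 0], [-0.012, -0.01, 0, 0, 0], [-0.013, -0.009, 0, 0, 0], [-0.01, -0.005, 0, 0, 0]]])

```text
time_s: 3.6
position: [0.4892, 0.0144, 0.0634]
eef_rot: [0.142, 0.99, -0.0, 0.0]
wrist_force: [-1.8, 2.6, -0.4]
grip_width: 0.0001
grip_force: 1.0
```

>>> servo_tool(plan=[[[-0.008, -0.004, 0, 0, 0], [-0.008, -0.003, 0, 0, 0], [-0.007, -0.002, 0, 0, 0], [0, 0, 0, 0, 0]]])

```text
time_s: 4.0
position: [0.5088, -0.0003, 0.0634]
eef_rot: [0.141, 0.99, -0.0, 0.001]
wrist_force: [-0.2, 0.8, -0.3]
grip_width: 0.0
grip_force: 0.0
```

>>> servo_tool(plan=[[[-0.004, -0.001, 0, 0, 0], [-0.003, -0.001, 0, 0, 0], [-0.002, 0, 0, 0, 0], [0, 0, 0, 0, 0]]])

```text
time_s: 4.4
position: [0.5149, -0.0038, 0.0631]
eef_rot: [0.141, 0.99, 0.0, -0.002]
wrist_force: [-4.4, 1.3, 1.8]
grip_width: -0.0
grip_force: 2.6
```

>>> servo_tool(plan=[[[-0.002, 0, 0, 0, 0], [-0.002, 0, 0, 0, 0], [0, 0, 0, 0, 0]]])

```text
time_s: 4.7
position: [0.5151, -0.0037, 0.0623]
eef_rot: [0.141, 0.99, 0.0, -0.006]
wrist_force: [-16.3, 4.4, 12.6]
grip_width: 0.0
grip_force: 8.7
```

>>> servo_tool(plan=[[[0.02, 0, 0, 0, 0], [0.01, 0, -0.02, 0, 0], [0, 0, -0.04, 0, 0], [0, 0, -0.04, 0, 0], [0, 0, -0.04, 0, 0], [0, 0, -0.02, 0, 0], [0, 0, 0, 0, 0]]])

```text
time_s: 5.4
position: [0.4936, 0.0025, 0.2276]
eef_rot: [0.141, 0.99, -0.001, 0.005]
wrist_force: [0.5, 0.8, -0.6]
grip_width: -0.0001
grip_force: 0.0
```

```bash
python3 - <<'E'
from h import *
import cv2
s=manip.state();print(s['position'],s['eef_rot'])
a=cv2.resize(manip.grab_frame("top")[120:240,165:295],(390,360),interpolation=cv2.INTER_CUBIC)
b=cv2.resize(manip.grab_frame("side")[120:240,205:335],(390,360),interpolation=cv2.INTER_CUBIC)
cv2.imwrite("pics/d.png",np.hstack([a,b]))
o=np.array([.578,.114]);tx=np.array([-.96,.28]);ty=np.array([.28,.96])
q=o+ty*-.015;d=q-s['position'][:2];print(q,d@tx,d@ty)
y0=-.015;z0=None
for al in np.radians(np.linspace(70,1,13)):
    y=.092*np.cos(al)-.01*np.sin(al)-.0145;z=.082+.092*np.sin(al)+.01*np.cos(al)+.008
    print(round(np.degrees(al)),"tcp jig y",y.round(4),"z",z.round(4),"dty",(y-y0).round(4),"dz", None if z0 is None else (z0-z).round(4));y0,z0=y,z
E
```

```text
[0.49363581 0.00247031 0.22763113] [ 1.41384644e-01  9.89943775e-01 -6.57653613e-04  4.61209987e-03]
[0.5738 0.0996] -0.04976130991682505 0.11569047960018967
70 tcp jig y 0.0076 z 0.1799 dty 0.0226 dz None
64 tcp jig y 0.0165 z 0.1772 dty 0.0089 dz 0.0027
58 tcp jig y 0.025 z 0.1737 dty 0.0086 dz 0.0035
53 tcp jig y 0.0332 z 0.1693 dty 0.0082 dz 0.0044
47 tcp jig y 0.0409 z 0.1641 dty 0.0077 dz 0.0052
41 tcp jig y 0.0481 z 0.1582 dty 0.0071 dz 0.0059
36 tcp jig y 0.0546 z 0.1516 dty 0.0065 dz 0.0066
30 tcp jig y 0.0604 z 0.1443 dty 0.0058 dz 0.0072
24 tcp jig y 0.0655 z 0.1366 dty 0.0051 dz 0.0078
18 tcp jig y 0.0697 z 0.1283 dty 0.0043 dz 0.0082
12 tcp jig y 0.0732 z 0.1197 dty 0.0034 dz 0.0086
7 tcp jig y 0.0757 z 0.1107 dty 0.0025 dz 0.0089
1 tcp jig y 0.0773 z 0.1016 dty 0.0016 dz 0.0091
```

View pics/d.png

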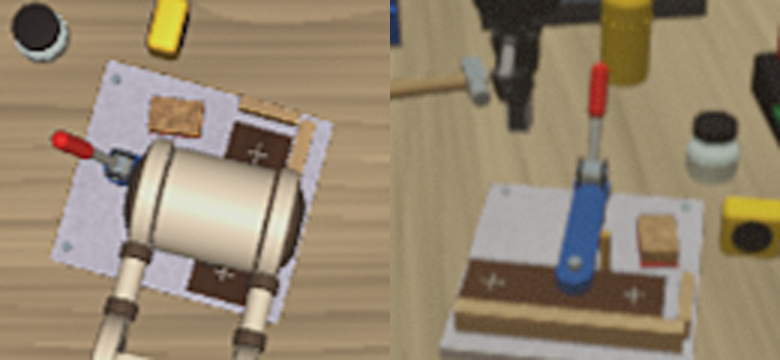

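Strap lies across the board against the pin (side view, 585,270), and the board is unmoved. The lever stands leaning along jig +y. Next I'm going behind the lever.

>>> servo_tool(plan=[[[-0.017, 0.036, 0, 0, 0], [-0.017, 0.036, 0, 0, 0], [-0.016, 0.036, 0, 0, 0], [0, 0.006, 0.02, 0, 0], [0, 0, 0.028, 0, 0], [0, 0, 0, 0, 0]]])

```text
time_s: 6.1
position: [0.5668, 0.0991, 0.1686]
eef_rot: [0.141, 0.99, -0.001, -0.006]
wrist_force: [-0.9, -0.3, -0.2]
grip_width: -0.0002
grip_force: 0.0
```

```bash
python3 - <<'E'
from h import *
import cv2
s=manip.state();print(s['position'],s['wrist_force'])
a=cv2.resize(manip.grab_frame("top")[120:240,165:295],(390,360),interpolation=cv2.INTER_CUBIC)
b=cv2.resize(manip.grab_frame("side")[120:240,205:335],(390,360),interpolation=cv2.INTER_CUBIC)
cv2.imwrite("pics/e.png",np.hstack([a,b]))
g=ray("top",165+58/3,120+137/3,.185);d=g[:2]-[.578,.114];print(g,d@[.96,-.28],d@[.28,.96])
E
```

```text
[0.56676443 0.09911915 0.16859964] [-0.8791231  -0.29662675 -0.20879051]
[0.59329321 0.16667006 0.185     ] -6.613906393251997e-05 0.05484535747595052
```

View pics/e.png

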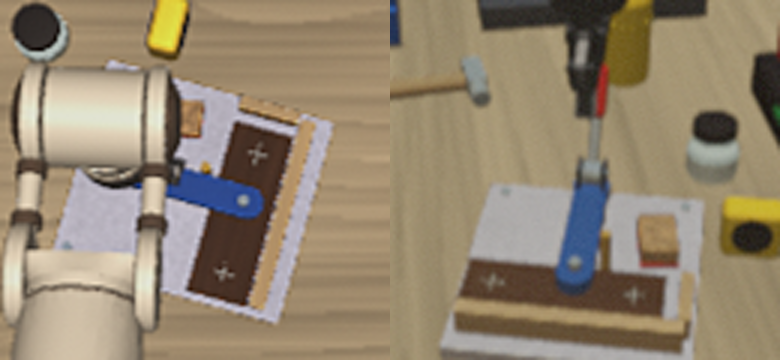

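>>> servo_tool(plan=[[[-0.006, 0, 0, 0, 0], [0, 0, 0, 0, 0], [0, 0, 0, 0, 0]]])

```text
time_s: 6.5
position: [0.5775, 0.0966, 0.1766]
eef_rot: [0.142, 0.99, 0.0, 0.001]
wrist_force: [0.3, 0.3, 0.2]
grip_width: 0.0
grip_force: 0.0
```

>>> servo_tool(plan=[[[0.004, 0.012, 0, 0, 0], [0, 0.012, -0.003, 0, 0], [0, 0.009, 0.0027, 0, 0], [0, 0.0086, 0.0035, 0, 0], [0, 0.0082, 0.0044, 0, 0], [0, 0.0077, 0.0052, 0, 0], [0, 0, 0, 0, 0]]])

```text
time_s: 7.2
position: [0.5885, 0.1542, 0.1613]
eef_rot: [0.141, 0.99, -0.0, -0.001]
wrist_force: [0.7, -0.3, 0.9]
grip_width: 0.0004
grip_force: 0.0
```

>>> servo_tool(plan=[[[0, 0.0071, 0.0059, 0, 0], [0, 0.0065, 0.0066, 0, 0], [0, 0.0058, 0.0072, 0, 0], [0, 0.0051, 0.0078, 0, 0], [0, 0, 0, 0, 0]]])

```text
time_s: 7.7
position: [0.595, 0.1774, 0.1332]
eef_rot: [0.141, 0.99, -0.0, -0.001]
wrist_force: [-0.8, -0.0, -0.4]
grip_width: -0.0003
grip_force: 0.0
```

>>> servo_tool(plan=[[[0, 0.0043, 0.008, 0, 0], [0, 0.0034, 0.008, 0, 0], [0, 0.0025, 0.008, 0, 0], [0, 0, 0, 0, 0]]])

```text
time_s: 8.1
position: [0.5979, 0.1869, 0.1093]
eef_rot: [0.141, 0.99, -0.0, -0.001]
wrist_force: [0.4, -0.2, -0.2]
grip_width: 0.0004
grip_force: 0.0
```

>>> servo_tool(plan=[[[0, 0.001, 0.004, 0, 0], [0, 0, 0.003, 0, 0], [0, 0, 0, 0, 0]]])

```text
time_s: 8.4
position: [0.5989, 0.1878, 0.1038]
eef_rot: [0.141, 0.99, 0.0, 0.0]
wrist_force: [0.1, 0.6, 0.4]
grip_width: -0.0002
grip_force: 0.1
```

>>> servo_tool(plan=[[[0, 0, 0.003, 0, 0], [0, 0, 0.002, 0, 0], [0, 0, 0, 0, 0]]])

```text
time_s: 8.7
position: [0.5994, 0.1879, 0.1013]
eef_rot: [0.141, 0.99, 0.0, 0.001]
wrist_force: [-5.0, 0.3, 12.1]
grip_width: -0.0003
grip_force: 6.1
```

```bash
python3 - <<'E'
from h import *
import cv2
cv2.imwrite("pics/f.png",cv2.resize(manip.grab_frame("side")[130:230,220:340],(720,600),interpolation=cv2.INTER_CUBIC))
E
```

```text
(no output)
```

View pics/f.png

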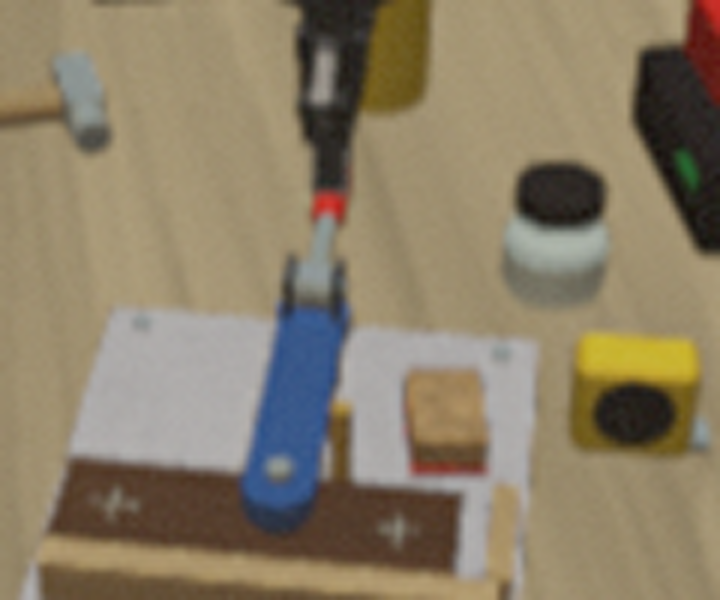

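Lever is down under the finger (grip at 328,205). One firmer press will confirm it's at the stop.

>>> servo_tool(plan=[[[0, 0, 0.003, 0, 0], [0, 0, 0.002, 0, 0], [0, 0, 0, 0, 0], [0, 0, 0, 0, 0]]])

```text
time_s: 9.15
position: [0.5999, 0.188, 0.1005]
eef_rot: [0.141, 0.99, 0.0, 0.001]
wrist_force: [-16.2, -2.1, 34.7]
grip_width: -0.0
grip_force: 17.2
```

>>> servo_tool(plan=[[[0, 0, -0.006, 0, 0], [0, 0, -0.02, 0, 0], [0, 0, -0.04, 0, 0], [0, 0, -0.04, 0, 0], [0.03, 0.035, -0.01, 0, 0], [0.03, 0.035, 0, 0, 0], [0.03, 0.035, 0, 0, 0], [0, 0, 0, 0, 0]]])

```text
time_s: 9.95
position: [0.5391, 0.318, 0.2097]
eef_rot: [0.139, 0.99, 0.001, -0.001]
wrist_force: [-0.4, -0.5, 0.3]
grip_width: -0.0001
grip_force: 0.0
```

>>> servo_tool(plan=[[[0.03, 0.03, 0, 0, 0], [0.03, 0.03, 0, 0, 0], [0.03, 0.03, 0, 0, 0], [0.03, 0.03, 0, 0, 0], [0, 0, 0, 0, 0], [0, 0, 0, 0, 0]]])

```text
time_s: 10.55
position: [0.4602, 0.4622, 0.2094]
eef_rot: [0.141, 0.99, -0.001, 0.0]
wrist_force: [-0.0, -1.0, 0.5]
grip_width: 0.0002
grip_force: 0.0
```

```bash
python3 - <<'E'
from h import *
import cv2
s=manip.state();print(s['position'],s['wrist_force'])
a=cv2.resize(manip.grab_frame("top")[120:240,165:295],(390,360),interpolation=cv2.INTER_CUBIC)
b=cv2.resize(manip.grab_frame("side")[120:240,205:335],(390,360),interpolation=cv2.INTER_CUBIC)
cv2.imwrite("pics/g.png",np.hstack([a,b]))
E
```

```text
[0.46023826 0.46219675 0.2094429 ] [-0.00627894 -0.99131076  0.47038749]
```

View pics/g.png

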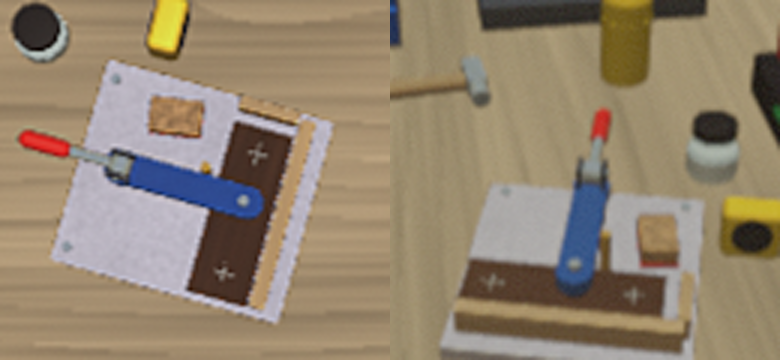

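```bash
python3 - <<'E'
from h import *
o=np.array([.578,.114])
t=lambda x,y,z:ray("top",165+(x+.5)/3-.5,120+(y+.5)/3-.5,z)
for n,g in(("lever end",t(19,136,.084)),("strap_end",t(243,201,.068)),("grip end side",ray("side",205+602/3,120+112/3,.09))):
    d=g[:2]-o;print(n,g.round(4),"jig x",d@[.963,-.27],"y",d@[.27,.963])
E
```

```text
lever end [0.6097 0.2239 0.084 ] jig x 0.0008586384216687932 y 0.11441965717884325
strap_end [ 0.5393 -0.021   0.068 ] jig x -0.0007836074047895002 y -0.1404731574192449
grip end side [1.0333 0.1523 0.09  ] jig x 0.4281180178256682 y 0.15979326851658085
```

```bash
python3 -c "
from station import manip
print(manip.finish_job())"
```

```text
the job is handed in; nothing more can be done
None
```

I handed the job in: the strap is across the board against its pin, the lever is down at its stop, and the board and everything else in view around the jig look unmoved. I did not see the pad's contact with the board directly.

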